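# Hold the print box half open

### The arm

A 6-joint arm with a two-finger parallel gripper is mounted at the origin on a cart in front of the work surface, level with it; the furniture and walls round the work are solid. World frame = base frame: x ahead of the robot, y to its left, z up, the work surface at z = 0. Lengths are in m, angles in rad, forces in N, time in s.
With the tool pointing down it reaches from about 0.3 to 0.825 m from the base axis. Payload 5.4 kg.
Tool frame: the origin (TCP) lies between the finger pads; the fingertips stand 25 mm ahead of it and the grasp point (between the pads) lies 6 mm ahead of it; z points along the fingers, y is the line along which they close (so a half turn about z gives the same grasp; the last joint's range is limited). The gripper opens to 92 mm and grips with 3 to 60 N. Pads are 20 mm wide; open, the fingers measure 128 mm over their backs; the gripper's body (75 mm by 189 mm) begins 69 mm behind the grasp point.
Start: joints at [-1.436, 0.158, 1.597, -0, 1.386, -0.21], TCP at [0.194, -0.541, 0.24] pointing down, gripper open.
Joint ranges: [-2.91, 2.91], [-0.94, 2.29], [0.18, 2.7], [-1.29, 4.43], [0.17, 2.64], [-3, 3]. Speed limits (rad/s): [2.57, 2.57, 3.14, 3.14, 3.14, 3.14].

### API

Orientations are given as a unit quaternion [x, y, z, w].
In Python, from station import ctrl gives the robot as it stands.
- The arm moves only by the tool step_hand, called after ">>>" as a command line: name --argument value ..., lists and objects as JSON in quotes. Schema: {"type":"object","properties":{"moves":{"type":"object","properties":{"jaw":{"type":"array","items":{"type":"number"},"minItems":1,"maxItems":10},"sx":{"type":"array","items":{"type":"number"},"minItems":1,"maxItems":10},"sy":{"type":"array","items":{"type":"number"},"minItems":1,"maxItems":10},"sz":{"type":"array","items":{"type":"number"},"minItems":1,"maxItems":10},"yaw":{"type":"array","items":{"type":"number"},"minItems":1,"maxItems":10}},"additionalProperties":false,"required":["jaw","sx","sy","sz","yaw"]},"clamp_n":{"type":"number"},"only":{"type":"string"},"quiet":{"type":"boolean"},"lines":{"type":"string"}},"required":["moves"],"additionalProperties":false}. moves is an object with one list for each field, all of the same length, 1 to 10, a row being the entries at one place: jaw (the finger opening in m), sx, sy, sz (the shift in normalised numbers (1 is 0.4 m)), yaw (a turn about the tool's z in parts of the range, where 1.0 means 4 rad); each row shifts and turns the commanded pose from where the row before left it, along the tool's axes as they then stand; what a row does not reach is not made up. A row lasts 1/12 s, in which the tool goes at most 0.0417 m and 0.125 rad, less where a joint would pass 70% of its speed; a pose out of reach is approached as far as the arm can. The fingers move at their own pace and stop on an object; clamp_n is the grip in N (left out, the last holds). Time passes only in rows, so rows that do not move let the fingers close. The tool returns the time, the measured TCP pose, the force, the opening and the grip force at its end. only (a regular expression) keeps the lines of the reply that match it, lines (a string "A,B") keeps lines A to B, and quiet returns only ok. Shift and turn numbers lie between -1 and 1, and a call with a number outside is refused. Input that does not fit is refused with a message, and nothing moves.
- ctrl.state(): the state, without advancing time (a new reading comes with each control period).
- ctrl.get_image(name): name is "scene" or "top" or "wrist"; returns (picture, depth): 384x512x3 uint8, blue, green, red; 384x512 float32, m along the optical axis (not along the pixel's ray), 0 where there is no reading.
- ctrl.camera_params(name): a dict with "fx", "fy", "cx", "cy" (pixels), "camera_from_world" (4x4, takes a point from world to camera coordinates); the wrist camera has in their place "tool_from_camera" (4x4, takes a point from camera to tool coordinates, whose origin is the TCP and whose axes are the flange's). Camera axes: x right, y up, looking along -z (the intrinsics and any distortion apply to the point x, -y, -z); pixel columns grow to the right and rows downward; lengths in m; the calibration is good to about 2 mm. The wrist camera is an equidistant fisheye: a pixel r from the principal point sees the ray r / f radians off the axis. A picture is of the moment at which its call begins: read the wrist's pose just before it. camera_params takes no time and is no camera call.
- ctrl.hand_in(): hands the job in; it is judged then, once.
The state is a dict: "time_s": time; "joints": joint angles; "joint_vel": joint speeds; "joint_torque": joint torques, N m; "tool_pos": TCP position; "ee_rot": TCP orientation; "contact_force": force on the tool from outside, world axes, zero at the start; "ft_torque": the same for the moment, N m; "grip_width": finger opening in m; "finger_force": force on a finger pad.
Only numpy, scipy, OpenCV 4.12 (cv2) and the standard library are available. Lean on these libraries where they do the work, as an engineer would, in place of code of your own. Each camera call takes 0.05 s, during which the arm holds its last target. There are 200 camera calls.

### The job

A pebble weighs down the lid of the wooden print box, and I need to slip a print in while both my hands are full. Take the pebble off while the lid stays shut and balance it on the top of the upturned round-bottomed bowl, let go of it, then lift the lid by its handle and hold it at 45 degrees. Finish while still holding the lid there, because it falls shut if let go; leave everything else on the table where it is.

Things in the scene. Friction and masses are not known exactly. Their poses are not given: they have to be found in the camera images.
- store_box: Wooden print box, fixed to the table: 180 (x) by 220 (y) by 75 mm high, with a flat hinged wooden lid on top (see box_lid). The lid is 12 mm thick, so its upper face is 87 mm above the origin. Origin: centre of the underside; x points from the handle side to the hinge side (away from the robot), y along the hinge, z up. Stands to the left or to the right of the bowl.
- box_lid (a joint): Hinge angle of the print box's lid, rad: 0 shut, grows as the front (handle) edge is lifted, 1.3 at most; 45 degrees is 0.785. Free hinge without spring or friction: the lid falls shut from any angle. Lid mass about 0.4 kg: about 2 to 4 N at the handle.
- lid_handle (a point): Middle of the handle's grip bar: a steel bow sticking out level from the lid's front edge; moves with the lid. Bar: round, 10 mm thick, 104 mm straight along the box's y, its centre line 50 mm off the lid's edge. Lid shut: 81 mm above the table, 144 mm ahead (-x) of the box's centre. Pinch it from above, one finger inside the bow; it can turn between the fingers.
- lid_hinge (a point): Middle of the lid's hinge line, on the box's rear upper edge: 90 mm behind (+x) the box's centre, 75 mm above the table. The hinge runs along the box's y. The handle bar's centre is 234 mm from it horizontally and 6 mm above it when shut.
- weight_stone: Oblong grey-brown pebble, 41 (x) by 56 (y) by 23 mm high, about 70 g, lying on the lid. Origin: centre of its underside; z up. Pinch it across its 41 mm width (x), from above.
- bowl: Round-bottomed steel mixing bowl standing upside down, loose, about 0.35 kg: its smooth domed top is part of a sphere of 75 mm radius, highest point 45 mm above the table; 146 mm across the rim. Origin: centre of the rim, on the table; z up, so the top of the dome is 45 mm above the origin.
- eraser: Bystander: eraser, 22 by 51 by 12 mm. Origin at the centre of the underside.
- foam_brush: Bystander: flat brush, 40 by 172 by 12 mm. Origin at the centre of the underside.
- clip: Bystander: spring clip, 58 by 32 by 12 mm. Origin at the centre of the underside.
- pebble: Bystander: smaller pebble lying on the table, 40 by 42 by 19 mm. Origin at the centre of the underside.
- cork: Bystander: cork block, 60 by 95 by 38 mm. Origin at the centre of the underside.

How it is judged:
By the outcome, as a careful person would: the job done as asked, in the order asked, and still so for the second after the job is handed in, while the arm keeps its last pose, push and grip.
It also fails if it takes over 53 s, if anything falls off the work surface, if the arm or the gripper's body presses on something with over 40 N, if the wrist force passes 120 N, or if a joint passes its speed limit or range.

## Working session

There is one attempt and no reset: what is moved stays moved. The work goes in short steps, Python scripts to look and compute and a tool call to move; the robot and the scene stay as the last step left them, time stands still between calls to the robot, and variables do not carry over. Pictures are saved under pics/ and viewed, at most 10 in all, crops included, and the job is handed in when it is done.

```bash
ls; mkdir -p pics
```

Create h.py:
```python
import numpy as np, cv2
from station import ctrl
def unproj(name,P,D,u,v):
    d=D[v,u]; x=(u-P['cx'])/P['fx']*d; y=(v-P['cy'])/P['fy']*d
    pc=np.stack([x,-y,-d,np.ones_like(d)],-1)
    return (pc@np.linalg.inv(P['camera_from_world']).T)[...,:3]
```

Run:
```python
from h import *
print(ctrl.state())
for n in ("scene","top"):
    I,D=ctrl.get_image(n); P=ctrl.camera_params(n); print(n,P)
    cv2.imwrite(f'pics/{n}0.png',I); np.savez(f'{n}0.npz',I=I,D=D)
a=cv2.imread('pics/scene0.png')
```

```text
pics
station.py
{'time_s': 0.0, 'joints': array([-1.43611140e+00,  1.59016621e-01,  1.59820933e+00, -2.24598130e-05,
        1.38621211e+00, -2.10093068e-01]), 'joint_vel': array([ 0.00134967, -0.00139835, -0.00079794, -0.00152781,  0.00297221,
        0.00077123]), 'joint_torque': array([ 1.39998656e-04, -3.85566080e+01, -3.22109663e+01,  7.01545877e-02,
        3.77812504e-02, -1.57649588e-04]), 'tool_pos': array([ 0.19424128, -0.54058502,  0.23864858]), 'ee_rot': array([ 9.85177003e-01,  1.71538393e-01,  2.37519761e-05, -9.22461965e-04]), 'contact_force': array([ 0.31714625, -0.92872254, -0.25775033]), 'ft_torque': array([ 0.03973194,  0.03237109, -0.01821148]), 'finger_force': 0.0, 'grip_width': 0.09222689028680103}
scene {'fx': 355.4223133601922, 'fy': 355.4223133601922, 'cx': 250.2467775593608, 'cy': 182.01930469299936, 'camera_from_world': array([[-0.69662124, -0.71743796, -0.00127367,  0.38951297],
       [ 0.27561935, -0.26926039,  0.92278536, -0.23841811],
       [-0.6623842 ,  0.64248083,  0.38531229, -0.75358681],
       [ 0.        ,  0.        ,  0.        ,  1.        ]])}
top {'fx': 434.21351389549596, 'fy': 434.21351389549596, 'cx': 255.62058608522514, 'cy': 192.32208088574265, 'camera_from_world': array([[ 0.01027355, -0.99988382,  0.01126047,  0.01401979],
       [ 0.9986215 ,  0.01083896,  0.05135769, -0.54556732],
       [-0.05147378,  0.01071732,  0.99861684, -1.21872347],
       [ 0.        ,  0.        ,  0.        ,  1.        ]])}
```

View pics/scene0.png

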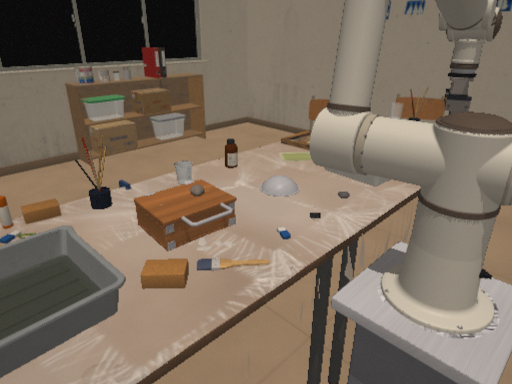

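View pics/top0.png

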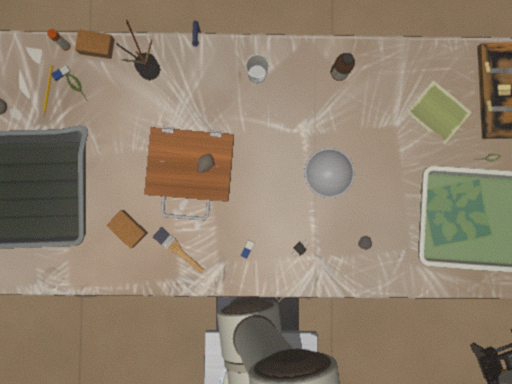

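The top view shows the box lid at about (190,165), the stone at (206,163), the handle bar at (186,217) and the bowl at (330,173). In the scene view the stone is at (197,190) and the bowl at (280,186).

Run:
```python
from h import *
T=np.load('top0.npz');S=np.load('scene0.npz')
Pt=ctrl.camera_params('top');Ps=ctrl.camera_params('scene')
def ray(P,u,v):
    M=np.linalg.inv(P['camera_from_world']); d=M[:3,:3]@np.array([(u-P['cx'])/P['fx'],-(v-P['cy'])/P['fy'],-1]);return M[:3,3],d
def plane(P,u,v,z):
    o,d=ray(P,u,v);return o+d*(z-o[2])/d[2]
def tri(a,b):
    o1,d1=ray(Pt,*a);o2,d2=ray(Ps,*b)
    s=np.linalg.lstsq(np.c_[d1,-d2],o2-o1,rcond=None)[0]
    p,q=o1+s[0]*d1,o2+s[1]*d2;return (p+q)/2,np.linalg.norm(p-q)
vv,uu=np.mgrid[0:384,0:512]
X=unproj('top',Pt,T['D'],uu,vv);XS=unproj('scene',Ps,S['D'],uu,vv)
def hsv(I):return cv2.cvtColor(I,cv2.COLOR_BGR2HSV)
H=hsv(T['I']);HS=hsv(S['I'])
print('hsv',H[163,206],H[150,170],H[173,330],HS[189,197],HS[200,175],HS[186,280])
def blob(m,box):
    n=np.zeros(m.shape,np.uint8);x0,y0,x1,y1=box;n[y0:y1,x0:x1]=m[y0:y1,x0:x1]
    c,_=cv2.findContours(n,0,1);return max(c,key=cv2.contourArea)
def cen(c):
    M=cv2.moments(c);return np.array([M['m10'],M['m01']])/M['m00']
wood=((H[...,0]<15)&(H[...,1]>120)).astype(np.uint8)
c=blob(cv2.morphologyEx(wood,3,np.ones((5,5))),(135,120,245,205));
c=cv2.convexHull(c);r=cv2.minAreaRect(c);print('lid px',r)
b=cv2.boxPoints(r);print(np.round([plane(Pt,*q,.087) for q in b],4))
sm=(H[...,1]<120).astype(np.uint8);cs=blob(sm,(192,148,222,178))
ss=(HS[...,1]<120).astype(np.uint8);css=blob(ss,(186,183,208,197))
print('stone',cv2.contourArea(cs),cv2.minAreaRect(cs),cv2.minAreaRect(css),tri(cen(cs),cen(css)),plane(Pt,*cen(cs),.0985))
bs=cv2.boxPoints(cv2.minAreaRect(cs));print(np.round([plane(Pt,*q,.0985) for q in bs],4))
print('stone depth z',X[163,206],XS[188,197],'lid z',X[140,165],X[185,220])
print('bowl depth',X[173,330],XS[180,280]); 
m=(X[...,2]>.008)&(uu>295)&(uu<365)&(vv>140)&(vv<210)
Q=X[m];A=np.c_[2*Q,np.ones(len(Q))];k=np.linalg.lstsq(A,(Q**2).sum(1),rcond=None)[0]
print('sphere',len(Q),k[:3],np.sqrt(k[3]+(k[:3]**2).sum()))
bm=((H[...,1]<60)).astype(np.uint8);cb=blob(bm,(295,140,365,210));e=cv2.minEnclosingCircle(cb);print('bowl px',e,plane(Pt,*e[0],0))
print('bar hand tri',tri((186,217),(208,214)))
V=np.hstack([cv2.resize(T['I'][120:230,135:245],(390,390),interpolation=2),cv2.resize(S['I'][170:250,130:240],(390,284),interpolation=2)[:,:] if 0 else cv2.resize(S['I'][160:270,130:240],(390,390),interpolation=2)])
cv2.imwrite('pics/crop.png',V)
```

```text
hsv [ 16  57 117] [ 12 149 163] [ 90   1 172] [ 18  49 124] [ 13 162 143] [  9  13 191]
lid px ((188.72177124023438, 163.78341674804688), (83.21299743652344, 66.94058990478516), 4.666858673095703)
[[0.5346 0.3163 0.087 ]
 [0.714  0.3059 0.087 ]
 [0.6984 0.0832 0.087 ]
 [0.5189 0.0954 0.087 ]]
stone 207.5 ((204.30001831054688, 162.60000610351562), (14.758047103881836, 18.782970428466797), 63.43495178222656) ((196.5000457763672, 189.5), (11.31370735168457, 11.31370735168457), 45.0) (array([0.61884283, 0.15670588, 0.09515551]), np.float64(0.0014066205094508495)) [0.61799842 0.15579378 0.0985    ]
[[0.6244 0.1885 0.0985]
 [0.6474 0.1444 0.0985]
 [0.6124 0.1264 0.0985]
 [0.5895 0.1705 0.0985]]
stone depth z [0.61618741 0.15189648 0.10871165] [0.60967493 0.16221748 0.10513608] lid z [0.6793672  0.26486892 0.08731928] [0.56041711 0.11614708 0.0832943 ]
bowl depth [ 0.60003861 -0.18648303  0.04251252] [ 0.58865133 -0.17336186  0.03959509]
sphere 1627 [ 0.58304115 -0.15768069  0.64655838] 0.6208886263937491
bowl px ((329.5, 174.5), 48.79046630859375) [ 0.59985808 -0.19280523  0.        ]
bar hand tri (array([0.48011808, 0.21229043, 0.08840648]), np.float64(0.019409969456384422))
```

View pics/crop.png

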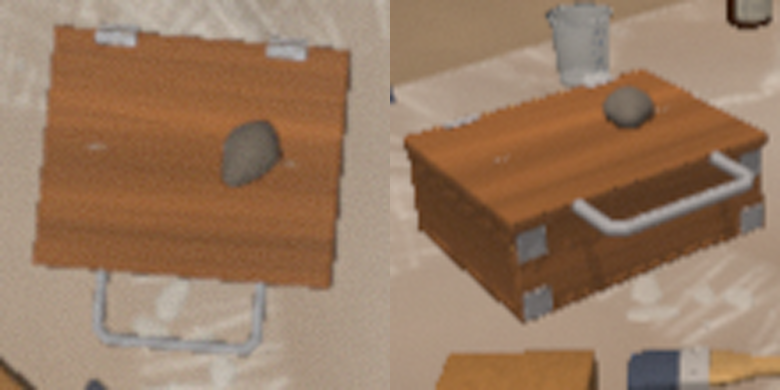

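The crop shows the stone at top px (206,163), with its long axis tilted about 34° from image vertical, and the lid yawed about -4°. I'll go over the bowl first and look with the wrist camera.

Units first: shifts go in shares of 0.4 m and turns go in shares of 4 rad. So 0.0384 m / 0.4 = 0.096, -0.0146 m / 0.4 = -0.0365.

>>> step_hand --moves '{"jaw": [0.09,0.09,0.09,0.09,0.09,0.09,0.09,0.09,0.09,0.09],"sx": [0.096,0.096,0.096,0.096,0.096,0.096,0.096,0.096,0.096,0.096],"sy": [-0.0365,-0.0365,-0.0365,-0.0365,-0.0365,-0.0365,-0.0365,-0.0365,-0.0365,-0.0365],"sz": [0,0,0,0,0,0,0,0,0,0],"yaw": [0,0,0,0,0,0,0,0,0,0]}' --clamp_n 20

```text
time_s: 0.93
tool_pos: [0.5075, -0.2721, 0.2392]
ee_rot: [0.985, 0.172, -0.0, -0.0]
contact_force: [-0.2, -0.4, -0.2]
grip_width: 0.0898
finger_force: 0.0
```

>>> step_hand --moves '{"jaw": [0.09,0.09,0.09,0.09,0.09,0.09],"sx": [0.096,0.096,0.096,0,0,0],"sy": [-0.0365,-0.0365,-0.0365,0,0,0],"sz": [0,0,0,0,0,0],"yaw": [0,0,0,0,0,0]}'

```text
time_s: 1.43
tool_pos: [0.5995, -0.1938, 0.2389]
ee_rot: [0.985, 0.172, -0.001, -0.0]
contact_force: [0.1, 0.3, -0.6]
grip_width: 0.0901
finger_force: 0.0
```

Run:
```python
from h import *
s=ctrl.state();I,D=ctrl.get_image('wrist');P=ctrl.camera_params('wrist');print(P)
cv2.imwrite('pics/w1.png',I);np.savez('w1.npz',I=I,D=D,p=s['tool_pos'],q=s['ee_rot'])
J,E=ctrl.get_image('scene');cv2.imwrite('pics/w1b.png',np.hstack([cv2.resize(I,(400,300)),cv2.resize(J,(400,300))]))
print(s['tool_pos'],s['ee_rot'])
```

```text
{'fx': 297.3186396354542, 'fy': 297.3186396354542, 'cx': 258.3654143879822, 'cy': 187.38933992045685, 'tool_from_camera': array([[ 3.19391262e-06,  9.68128161e-01,  2.50455312e-01,
         7.05174859e-02],
       [ 9.99999873e-01,  1.22947200e-04, -4.88001465e-04,
        -1.50366305e-04],
       [-5.03240741e-04,  2.50455282e-01, -9.68128038e-01,
        -1.45339368e-01],
       [ 0.00000000e+00,  0.00000000e+00,  0.00000000e+00,
         1.00000000e+00]])}
[ 0.59952298 -0.19383876  0.23894797] [ 9.85147106e-01  1.71711009e-01 -6.89878218e-04 -1.82861143e-04]
```

View pics/w1b.png

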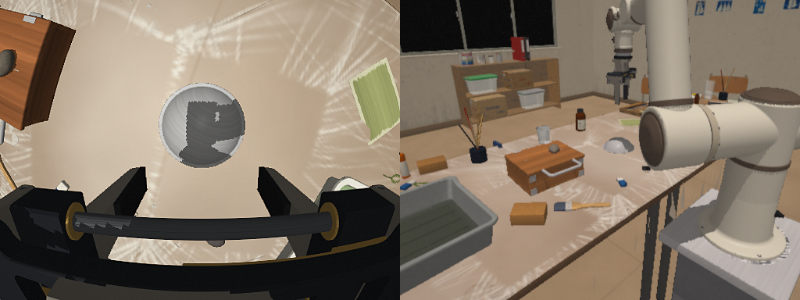

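The wrist view shows the bowl at px ~(258,160), roughly under the tool, and the gripper body very wide along tool y. That width would hit the lid at 45° if I gripped the bar across x, so pinching a side leg of the bow, with the fingers closing along box y, looks better. Next I'll measure the bowl.

Add to h.py:
```python
from scipy.spatial.transform import Rotation as Ro
def wray(P,p,q,u,v):
    u=np.asarray(u,float);v=np.asarray(v,float)
    x=(u-P['cx'])/P['fx'];y=(v-P['cy'])/P['fy'];r=np.hypot(x,y)+1e-9
    d=np.stack([x/r*np.sin(r),-y/r*np.sin(r),-np.cos(r)],-1)
    M=P['tool_from_camera'];R=Ro.from_quat(q).as_matrix()
    return R@M[:3,3]+p, d@(R@M[:3,:3]).T
def wpts(P,p,q,u,v,D):
    o,d=wray(P,p,q,u,v);x=(u-P['cx'])/P['fx'];y=(v-P['cy'])/P['fy']
    return o+d*(D/np.cos(np.hypot(x,y)))[...,None]
def wplane(P,p,q,u,v,z):
    o,d=wray(P,p,q,u,v);return o+d*((z-o[2])/d[...,2])[...,None]
```

Run:
```python
from h import *
from scipy.optimize import least_squares
W=np.load('w1.npz');P=ctrl.camera_params('wrist');p,q=W['p'],W['q']
vv,uu=np.mgrid[0:384,0:512]
X=wpts(P,p,q,uu,vv,W['D'].astype(float));
print('table z',X[60,250,2],X[100,350],'lid z',X[100,40])
m=(X[...,2]>.01)&(np.hypot(uu-258,vv-160)<58)&(W['D']>0);Q=X[m]
print(len(Q),Q.max(0),Q.min(0),Q[:,2].mean())
f=least_squares(lambda k:np.linalg.norm(Q-k[:3],axis=1)-k[3],[.6,-.19,-.03,.075],loss='soft_l1',f_scale=.002);print('wrist sphere',f.x,f.x[2]+f.x[3])
H=cv2.cvtColor(W['I'],cv2.COLOR_BGR2HSV)
def rim(I,box):
    H=cv2.cvtColor(I,cv2.COLOR_BGR2HSV);n=np.zeros(I.shape[:2],np.uint8);x0,y0,x1,y1=box
    n[y0:y1,x0:x1]=(H[y0:y1,x0:x1,1]<35)*255;n=cv2.morphologyEx(n,2,np.ones((3,3)))
    c=max(cv2.findContours(n,0,1)[0],key=cv2.contourArea);return cv2.convexHull(c)[:,0,:].astype(float)
def circ(Q):
    k=np.linalg.lstsq(np.c_[2*Q,np.ones(len(Q))],(Q**2).sum(1),rcond=None)[0];r=np.sqrt(k[2]+k[0]**2+k[1]**2)
    return k[:2],r,np.abs(np.hypot(*(Q-k[:2]).T)-r).max()
c=rim(W['I'],(195,100,322,222));print('wrist rim',circ(wplane(P,p,q,c[:,0],c[:,1],0.)[:,:2]))
T=np.load('top0.npz');Pt=ctrl.camera_params('top');c=rim(T['I'],(300,144,360,204))
M=np.linalg.inv(Pt['camera_from_world']);d=np.c_[(c[:,0]-Pt['cx'])/Pt['fx'],-(c[:,1]-Pt['cy'])/Pt['fy'],-np.ones(len(c))]@M[:3,:3].T
print('top rim',circ((M[:3,3]-d*(M[2,3]/d[:,2])[:,None])[:,:2]))
```

```text
table z 0.0036807483288603393 [ 7.24426527e-01 -2.76691763e-01  5.89279807e-04] lid z [0.60620967 0.08980893 0.0848945 ]
7505 [ 0.66871884 -0.12800405  0.04665125] [ 0.54185334 -0.25444411  0.01000673] 0.030853602235958972
wrist sphere [ 0.60492865 -0.19113069 -0.02973114  0.07496428] 0.045233137613755275
wrist rim (array([ 0.60453033, -0.19119288]), np.float64(0.07311652244651126), np.float64(0.0005470794037640558))
top rim (array([ 0.60604213, -0.190662  ]), np.float64(0.07306927402189085), np.float64(0.0011889833208804795))
```

In the tool's units: -0.036 m / 0.4 = -0.09, 0.0152 m / 0.4 = 0.038.

>>> step_hand --moves '{"jaw": [0.09,0.09,0.09,0.09,0.09,0.09,0.09,0.09,0.09],"sx": [0.038,0.038,0.038,0.038,0.038,0.038,0.038,0.038,0.038],"sy": [-0.09,-0.09,-0.09,-0.09,-0.09,-0.09,-0.09,-0.09,-0.09],"sz": [0,0,0,0,0,0,0,0,0],"yaw": [0,0,0,0,0,0,0,0,0]}'

```text
time_s: 2.28
tool_pos: [0.619, 0.1576, 0.24]
ee_rot: [0.985, 0.17, 0.0, 0.0]
contact_force: [0.6, -0.7, 1.1]
grip_width: 0.0899
finger_force: 0.0
```

>>> step_hand --moves '{"jaw": [0.09,0.09,0.09,0.09,0.09,0.09,0.09,0.09,0.09,0.09],"sx": [0,0,0,0,0,0,0,0,0,0],"sy": [0,0,0,0,0,0,0,0,0,0],"sz": [0,0,0,0,0,0,0,0,0,0],"yaw": [0.0295,0.0295,0.0295,0.0295,0.0295,0.0295,0.0295,0.0295,0,0]}'

```text
time_s: 3.12
tool_pos: [0.6192, 0.1562, 0.2398]
ee_rot: [0.956, -0.294, 0.0, 0.0]
contact_force: [0.4, 1.1, -0.7]
grip_width: 0.0899
finger_force: 0.0
```

Create m.py:
```python
from h import *
import sys
n=sys.argv[1]
s=ctrl.state();I,D=ctrl.get_image('wrist');cv2.imwrite(f'pics/{n}.png',I);np.savez(f'{n}.npz',I=I,D=D,p=s['tool_pos'],q=s['ee_rot'])
```

```bash
python3 m.py w2
```

```text
(no output)
```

View pics/w2.png

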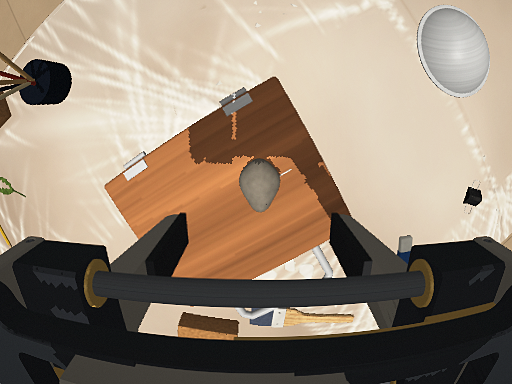

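The stone is at px (260,184) with its long axis near vertical in the image, so the fingers already close across its width. The handle's right leg shows at (322,262).

Run:
```python
from h import *
W=np.load('w2.npz');P=ctrl.camera_params('wrist');p,q=W['p'],W['q']
H=cv2.cvtColor(W['I'],cv2.COLOR_BGR2HSV);n=np.zeros(H.shape[:2],np.uint8)
n[150:220,232:290]=(H[150:220,232:290,1]<85)*255;n=cv2.morphologyEx(n,2,np.ones((5,5)))
c=max(cv2.findContours(n,0,1)[0],key=cv2.contourArea);M=cv2.moments(c);u,v=M['m10']/M['m00'],M['m01']/M['m00']
print('px',u,v,cv2.boundingRect(c))
R=Ro.from_quat(q).as_matrix()
Q=wplane(P,p,q,c[:,0,0],c[:,0,1],.0975)
r=cv2.minAreaRect((Q[:,:2]*1000).astype(np.float32));print('rect mm',r)
L=(Q-p)@R;print('tool extents',L.min(0),L.max(0),'centre off',(L.min(0)+L.max(0))/2)
vv,uu=np.mgrid[0:384,0:512];X=wpts(P,p,q,uu,vv,W['D'].astype(float))
z=X[n>0];print('stone z max',np.percentile(z[:,2],[50,99]),'centroid',z.mean(0),'lid z',X[170,200,2],X[220,250,2])
T=np.load('top0.npz');Pt=ctrl.camera_params('top');I=T['I']
H=cv2.cvtColor(I,cv2.COLOR_BGR2HSV);m=np.zeros(H.shape[:2],np.uint8);m[148:178,192:222]=(H[148:178,192:222,1]<85)*255;m=cv2.morphologyEx(m,2,np.ones((3,3)))
k=cv2.moments(m,True);a=(k['m10']/k['m00'],k['m01']/k['m00']);Mi=np.linalg.inv(Pt['camera_from_world']);d2=Mi[:3,:3]@[(a[0]-Pt['cx'])/Pt['fx'],-(a[1]-Pt['cy'])/Pt['fy'],-1];o2=Mi[:3,3]
o1,d1=wray(P,p,q,u,v);s=np.linalg.lstsq(np.c_[d1,-d2],o2-o1,rcond=None)[0];print('tri',a,o1+s[0]*d1,o2+s[1]*d2)
```

```text
px 259.17282694698764 183.59263027014805 (239, 159, 41, 53)
rect mm ((617.3364868164062, 154.79315185546875), (40.45458221435547, 49.99525833129883), 86.23231506347656)
tool extents [-0.02893874 -0.01953808  0.1422775 ] [0.02466422 0.0203388  0.1422853 ] centre off [-0.00213726  0.00040036  0.1422814 ]
stone z max [0.1052705  0.11031905] centroid [0.62034503 0.15477026 0.1054461 ] lid z 0.08820484642765253 0.08734991581456208
tri (204.7864077669903, 162.78155339805826) [0.61831561 0.15611829 0.09494818] [0.61835336 0.15656198 0.09500033]
```

In the tool's units: 0.03 m / 0.4 = 0.075, -0.002 m / 0.4 = -0.005.

>>> step_hand --moves '{"jaw": [0.07,0.07,0.07,0.07,0.07,0.07,0.07,0.07],"sx": [-0.005,0,0,0,0,0,0,0],"sy": [0,0,0,0,0,0,0,0],"sz": [0.075,0.075,0.075,0.05,0.025,0.0125,0,0],"yaw": [0,0,0,0,0,0,0,0]}' --clamp_n 20

```text
time_s: 3.83
tool_pos: [0.6186, 0.1584, 0.1161]
ee_rot: [0.956, -0.295, 0.001, -0.0]
contact_force: [0.2, -0.0, 0.0]
grip_width: 0.0701
finger_force: 0.0
```

>>> step_hand --moves '{"jaw": [0.02,0.02,0.02,0.02,0.02,0.02],"sx": [0,0,0,0,0,0],"sy": [0,0,0,0,0,0],"sz": [0,0,0,0,0,0],"yaw": [0,0,0,0,0,0]}' --clamp_n 20

```text
time_s: 4.33
tool_pos: [0.6178, 0.1584, 0.1151]
ee_rot: [0.955, -0.295, 0.0, 0.0]
contact_force: [-1.2, -1.3, 3.1]
grip_width: 0.0387
finger_force: 20.0
```

In the tool's units: -0.03 m / 0.4 = -0.075, -0.01 m / 0.4 = -0.025.

>>> step_hand --moves '{"jaw": [0.02,0.02,0.02,0.02,0.02,0.02],"sx": [0,0,0,0,0,0],"sy": [0,0,0,0,0,0],"sz": [-0.025,-0.075,-0.075,-0.075,0,0],"yaw": [0,0,0,0,0,0]}' --clamp_n 20

```text
time_s: 4.83
tool_pos: [0.619, 0.1587, 0.2176]
ee_rot: [0.955, -0.295, 0.002, -0.001]
contact_force: [0.6, 0.0, -0.7]
grip_width: 0.0386
finger_force: 20.0
```

```bash
python3 m.py w3
```

Run:
```python
from h import *
W=np.load('w3.npz');P=ctrl.camera_params('wrist');p,q=W['p'],W['q'];R=Ro.from_quat(q).as_matrix();print(p)
vv,uu=np.mgrid[0:384,0:512];X=wpts(P,p,q,uu,vv,W['D'].astype(float));L=(X-p)@R
m=(abs(L[...,1])<.022)&(L[...,2]>.0)&(L[...,2]<.03)&(abs(L[...,0])<.04)
Q=L[m];print(len(Q),Q.min(0),Q.max(0),np.percentile(Q,[1,50,99],axis=0))
cv2.imwrite('pics/w3c.png',cv2.resize(W['I'][130:300,150:370],(660,510)))
```

```text
[0.61897508 0.15869786 0.21759968]
4560 [-2.74813719e-02 -2.19302123e-02  1.48032576e-05] [0.02777053 0.02198389 0.02435359] [[-2.27990601e-02 -2.02271143e-02  2.04364972e-03]
 [ 7.10993444e-03  3.65280455e-05  9.94544181e-03]
 [ 2.65760996e-02  2.01099056e-02  2.02628017e-02]]
```

View pics/w3c.png

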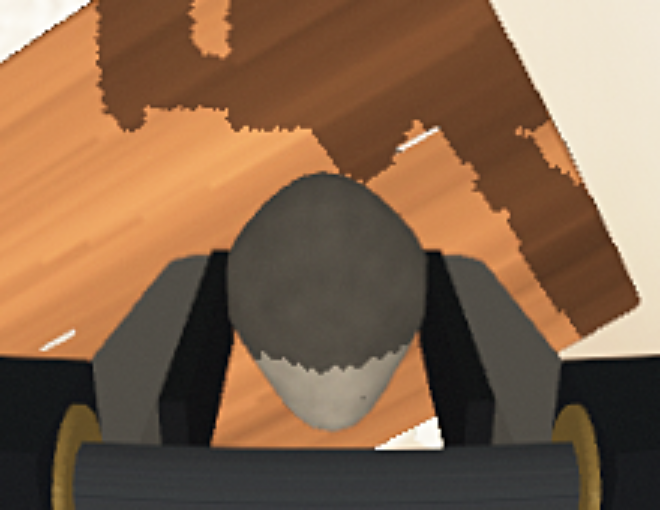

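The stone is held level between the pads, its blunt end toward +x of the tool. I'll carry it over the bowl.

In the tool's units: 0.034 m / 0.4 = 0.085, 0.033 m / 0.4 = 0.0825.

>>> step_hand --moves '{"jaw": [0.02,0.02,0.02,0.02,0.02,0.02,0.02,0.02,0.02,0.02],"sx": [0.05,0.05,0.0513,0.0513,0.0513,0.0513,0.0513,0.0513,0.0538,0],"sy": [0.08,0.0825,0.0825,0.0825,0.0825,0.0825,0.0825,0.0825,0.085,0],"sz": [0,0,0,0,0,0,0,0,0,0],"yaw": [0,0,0,0,0,0,0,0,0,0]}' --clamp_n 20

```text
time_s: 5.72
tool_pos: [0.6004, -0.1973, 0.2121]
ee_rot: [0.954, -0.298, -0.002, 0.001]
contact_force: [-0.3, -0.4, -1.1]
grip_width: 0.0384
finger_force: 20.0
```

>>> step_hand --moves '{"jaw": [0.02,0.02,0.02,0.02,0.02],"sx": [0,0,0,0,0],"sy": [0,0,0,0,0],"sz": [0.075,0.075,0,0,0],"yaw": [0,0,0,0,0]}' --clamp_n 20

```text
time_s: 6.13
tool_pos: [0.6026, -0.1904, 0.1551]
ee_rot: [0.956, -0.295, -0.0, -0.0]
contact_force: [0.9, 0.2, -1.2]
grip_width: 0.0389
finger_force: 20.0
```

```bash
python3 m.py w4
```

Run:
```python
from h import *
print(ctrl.state()['tool_pos'],ctrl.state()['ee_rot'],ctrl.state()['contact_force'])
W=np.load('w4.npz');P=ctrl.camera_params('wrist');p,q=W['p'],W['q'];R=Ro.from_quat(q).as_matrix()
H=cv2.cvtColor(W['I'],cv2.COLOR_BGR2HSV)
vv,uu=np.mgrid[0:384,0:512];X=wpts(P,p,q,uu,vv,W['D'].astype(float))
m=(X[...,2]>.008)&(X[...,2]<.048)&(np.hypot(X[...,0]-.605,X[...,1]+.191)<.07);Q=X[m]
from scipy.optimize import least_squares
print(len(Q),least_squares(lambda k:np.linalg.norm(Q-k,axis=1)-.075,[.6,-.19,-.03],loss='soft_l1',f_scale=.001).x)
```

```text
[ 0.60329762 -0.1907943   0.15625182] [ 9.55528095e-01 -2.94898009e-01  1.08886620e-03  1.95777064e-04] [ 0.57413274 -0.37988961 -0.91015792]
9250 [ 0.60493921 -0.19100103 -0.02982395]
```

In the tool's units: 0.03 m / 0.4 = 0.075, -0.0005 m / 0.4 = -0.0013.

>>> step_hand --moves '{"jaw": [0.02,0.02,0.02,0.02,0.02,0.02,0.02],"sx": [0.0013,0,0,0,0,0,0],"sy": [-0.0013,0,0,0,0,0,0],"sz": [0.075,0.075,0.0375,0.01,0,0,0],"yaw": [0,0,0,0,0,0,0]}' --clamp_n 20

```text
time_s: 6.77
tool_pos: [0.6048, -0.1915, 0.0783]
ee_rot: [0.955, -0.295, 0.002, 0.0]
contact_force: [-0.2, 0.3, -0.1]
grip_width: 0.0389
finger_force: 20.0
```

>>> step_hand --moves '{"jaw": [0.02,0.02,0.02],"sx": [0,0,0],"sy": [0,0,0],"sz": [0.005,0,0],"yaw": [0,0,0]}' --clamp_n 20

```text
time_s: 7.02
tool_pos: [0.6035, -0.1908, 0.0743]
ee_rot: [0.955, -0.295, 0.0, 0.0]
contact_force: [0.2, 0.3, -0.4]
grip_width: 0.0387
finger_force: 20.0
```

In the tool's units: 0.001 m / 0.4 = 0.0025.

>>> step_hand --moves '{"jaw": [0.02,0.02,0.02,0.02],"sx": [0,0,0,0],"sy": [0,0,0,0],"sz": [0.0025,0,0,0],"yaw": [0,0,0,0]}' --clamp_n 20

```text
time_s: 7.35
tool_pos: [0.6034, -0.1908, 0.0729]
ee_rot: [0.955, -0.295, 0.0, 0.0]
contact_force: [-0.5, 0.3, 1.1]
grip_width: 0.039
finger_force: 20.0
```

>>> step_hand --moves '{"jaw": [0.02,0.02,0.02,0.02],"sx": [0,0,0,0],"sy": [0,0,0,0],"sz": [0.0025,0,0,0],"yaw": [0,0,0,0]}' --clamp_n 20

```text
time_s: 7.68
tool_pos: [0.6037, -0.191, 0.0727]
ee_rot: [0.955, -0.295, 0.001, 0.0]
contact_force: [-0.5, -0.1, 4.8]
grip_width: 0.0385
finger_force: 20.0
```

In the tool's units: -0.0005 m / 0.4 = -0.0013.

>>> step_hand --moves '{"jaw": [0.02,0.02,0.02],"sx": [0,0,0],"sy": [0,0,0],"sz": [-0.0013,0,0],"yaw": [0,0,0]}' --clamp_n 5

```text
time_s: 7.93
tool_pos: [0.6036, -0.1909, 0.0726]
ee_rot: [0.955, -0.295, 0.001, 0.0]
contact_force: [0.1, 0.6, 3.4]
grip_width: 0.0401
finger_force: 5.0
```

>>> step_hand --moves '{"jaw": [0.041,0.043,0.046,0.05,0.055,0.055,0.055],"sx": [0,0,0,0,0,0,0],"sy": [0,0,0,0,0,0,0],"sz": [0,0,0,0,0,0,0],"yaw": [0,0,0,0,0,0,0]}' --clamp_n 5

```text
time_s: 8.52
tool_pos: [0.603, -0.1906, 0.0719]
ee_rot: [0.955, -0.295, -0.0, -0.0]
contact_force: [-0.6, 0.7, -0.2]
grip_width: 0.0551
finger_force: 0.0
```

```bash
python3 m.py w5
```

Run:
```python
from h import *
W=np.load('w5.npz');cv2.imwrite('pics/w5c.png',cv2.resize(W['I'][130:300,150:370],(660,510)))
```

```text
(no output)
```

View pics/w5c.png

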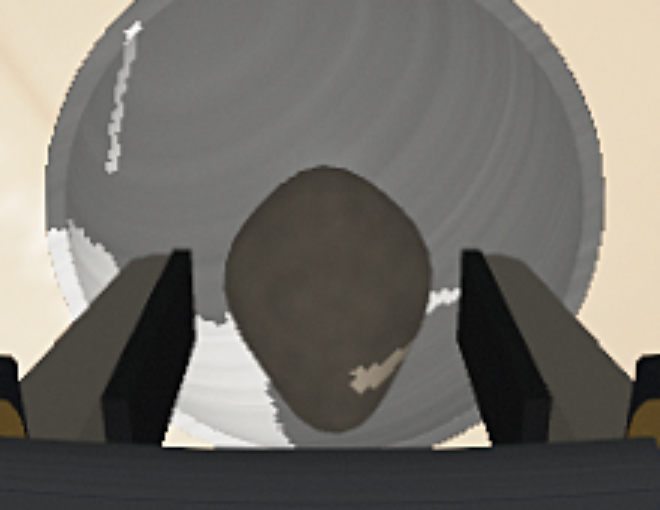

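The stone rests free between the open fingers on the dome. I'll retreat straight up and check that it stays.

In the tool's units: -0.035 m / 0.4 = -0.0875, -0.03 m / 0.4 = -0.075.

>>> step_hand --moves '{"jaw": [0.055,0.055,0.055,0.055,0.055,0.055,0.055,0.055],"sx": [0,0,0,0,0,0,0,0],"sy": [0,0,0,0,0,0,0,0],"sz": [-0.025,-0.05,-0.075,-0.0875,-0.0875,-0.0875,0,0],"yaw": [0,0,0,0,0,0,0,0]}' --clamp_n 20

```text
time_s: 9.23
tool_pos: [0.6047, -0.1914, 0.2413]
ee_rot: [0.955, -0.295, 0.003, 0.001]
contact_force: [-1.0, -0.0, -0.5]
grip_width: 0.0552
finger_force: 0.0
```

```bash
python3 m.py w6
```

Create st.py:
```python
from h import *
import sys
W=np.load(sys.argv[1]+'.npz');P=ctrl.camera_params('wrist');p,q=W['p'],W['q']
vv,uu=np.mgrid[0:384,0:512];X=wpts(P,p,q,uu,vv,W['D'].astype(float))
m=(X[...,2]>.055)&(X[...,2]<.09)&(np.hypot(X[...,0]-.605,X[...,1]+.191)<.06);Q=X[m]
print('stone',len(Q),Q.mean(0),Q.min(0),Q.max(0))
k=np.linalg.lstsq(np.c_[Q[:,:2]-Q[:,:2].mean(0),np.ones(len(Q))],Q[:,2],rcond=None)[0];print('tilt',k)
```

```bash
python3 st.py w6
```

```text
stone 1196 [ 0.60595766 -0.19316573  0.06259087] [ 0.5792382  -0.21392406  0.0550079 ] [ 0.62848866 -0.172915    0.06918059]
tilt [-0.00834202  0.03525217  0.06259087]
```

The stone is stable, centred within about 2 mm and nearly level. Next is the handle: move there, turn to align with the box, and look.

In the tool's units: -0.0323 m / 0.4 = -0.0808, -0.021 m / 0.4 = -0.0525.

>>> step_hand --moves '{"jaw": [0.06,0.06,0.06,0.06,0.06,0.06,0.06,0.06,0.06,0.06],"sx": [-0.0808,-0.0808,-0.0808,-0.0808,-0.0808,-0.0808,-0.0808,-0.0808,-0.0808,-0.0808],"sy": [-0.0525,-0.0525,-0.0525,-0.0525,-0.0525,-0.0525,-0.0525,-0.0525,-0.0525,-0.0525],"sz": [0,0,0,0,0,0,0,0,0,0],"yaw": [0,0,0,0,0,0,0,0,0,0]}'

```text
time_s: 10.12
tool_pos: [0.4526, 0.1663, 0.2353]
ee_rot: [0.955, -0.295, -0.002, 0.001]
contact_force: [0.6, 1.3, -0.4]
grip_width: 0.0601
finger_force: 0.0
```

>>> step_hand --moves '{"jaw": [0.06,0.06,0.06,0.06,0.06,0.06,0.06,0.06,0.06],"sx": [-0.0808,0,0,0,0,0,0,0,0],"sy": [-0.0525,0,0,0,0,0,0,0,0],"sz": [0,0,0,0,0,0,0,0,0],"yaw": [0,-0.0265,-0.0265,-0.0265,-0.0265,-0.0265,0,0,0]}'

```text
time_s: 10.87
tool_pos: [0.4394, 0.2003, 0.2361]
ee_rot: [0.999, -0.036, -0.001, 0.0]
contact_force: [0.0, 0.3, -0.7]
grip_width: 0.0601
finger_force: 0.0
```

```bash
python3 m.py w7
```

```text
(no output)
```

View pics/w7.png

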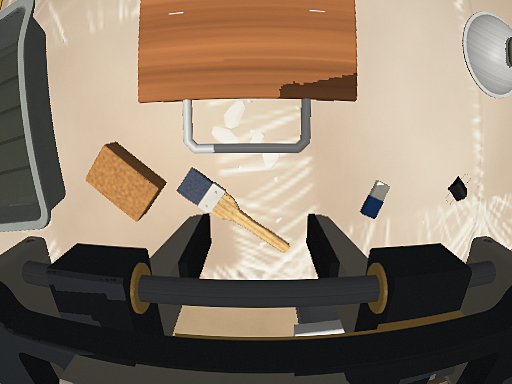

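The handle bar lies at row ~148 and the legs at columns ~187 and ~306, rows 103–140. The lid's front edge is level at row 101, so the tool is aligned with the box.

Run:
```python
from h import *
W=np.load('w7.npz');P=ctrl.camera_params('wrist');p,q=W['p'],W['q'];R=Ro.from_quat(q).as_matrix()
print(p,'toolx',R[:,0])
vv,uu=np.mgrid[0:384,0:512];D=W['D'].astype(float);X=wpts(P,p,q,uu,vv,D);L=(X-p)@R
h=(X[...,2]>.065)&(X[...,2]<.1)&(D>0)
def show(n,m):
    Q=X[m&h];print(n,len(Q),'world',np.median(Q,0),'z99',np.percentile(Q[:,2],95),'tool mn/mx',np.percentile(L[m&h],[2,98],axis=0).round(4).tolist())
bx=lambda a,b,c,d:(uu>=a)&(uu<b)&(vv>=c)&(vv<d)
show('bar',bx(215,285,140,158));show('legR',bx(296,316,108,135));show('legL',bx(178,198,108,135));show('lid',bx(150,270,40,95))
H=cv2.cvtColor(W['I'],cv2.COLOR_BGR2HSV)
e=[(u,max(v for v in range(60,130) if X[v,u,2]>.082 and H[v,u,1]>100)) for u in range(150,350,10)]
E=np.array([wplane(P,p,q,u,v,.087) for u,v in e]);k=np.polyfit(E[:,1],E[:,0],1);print('front edge dx/dy',k,E[:,1].min(),E[:,1].max())
# top view bar: bright-grey legs
T=np.load('top0.npz');Pt=ctrl.camera_params('top');I=T['I'];Mi=np.linalg.inv(Pt['camera_from_world'])
# triangulate bar corners: top px (163.5,215),(208.5,218) outer; wrist (186,148),(307,148)
for a,b in (((209.0,209.),(306.,125.)),((163.3,207.),(187.5,125.))):
    d2=Mi[:3,:3]@[(a[0]-Pt['cx'])/Pt['fx'],-(a[1]-Pt['cy'])/Pt['fy'],-1];o2=Mi[:3,3]
    print('leg planes z=.081',wplane(P,p,q,*b,.081),o2+d2*(.081-o2[2])/d2[2])
# bar height by two views: plane through wrist bar row and ray from the top bar (middle)
o1,d1=wray(P,p,q,246.,148.)
a=(186.,216.5);d2=Mi[:3,:3]@[(a[0]-Pt['cx'])/Pt['fx'],-(a[1]-Pt['cy'])/Pt['fy'],-1];o2=Mi[:3,3]
s=np.linalg.lstsq(np.c_[d1,-d2],o2-o1,rcond=None)[0];print('tri bar',o1+s[0]*d1,o2+s[1]*d2)
```

```text
[0.43944388 0.20033441 0.23614548] toolx [ 0.9974125  -0.07186566 -0.0019036 ]
bar 694 world [0.47492499 0.20646505 0.08527696] z99 0.08689060947304475 tool mn/mx [[0.0303, -0.0428, 0.1487], [0.0395, 0.0246, 0.1539]]
legR 263 world [0.49783566 0.14934275 0.08529019] z99 0.08688057465192305 tool mn/mx [[0.0491, 0.0426, 0.149], [0.0752, 0.0518, 0.1546]]
legL 264 world [0.50715763 0.26713072 0.08529443] z99 0.0870325425475851 tool mn/mx [[0.0498, -0.0772, 0.1487], [0.0761, -0.0676, 0.1548]]
lid 6569 world [0.55937444 0.23991222 0.08718714] z99 0.08837884944041582 tool mn/mx [[0.0901, -0.1084, 0.1472], [0.145, 0.0083, 0.1502]]
front edge dx/dy [0.07124325 0.51016248] 0.11279688184298628 0.3045649225527964
leg planes z=.081 [0.49355089 0.14813714 0.081     ] [0.49589711 0.14478436 0.081     ]
leg planes z=.081 [0.5028972  0.26845146 0.081     ] [0.49996777 0.26688454 0.081     ]
tri bar [0.4723871  0.21116953 0.06704806] [0.47515181 0.20798853 0.06655973]
```

In the tool's units: 0.035 m / 0.4 = 0.0875, 0.0285 m / 0.4 = 0.0713.

>>> step_hand --moves '{"jaw": [0.05,0.05,0.05,0.05,0.05,0.05,0.05],"sx": [0.0713,0.0713,0,0,0,0,0],"sy": [0.0588,0.0588,0,0,0,0,0],"sz": [0,0,0.0875,0.0875,0,0,0],"yaw": [0,0,0,0,0,0,0]}' --clamp_n 30

```text
time_s: 11.5
tool_pos: [0.4943, 0.1499, 0.1687]
ee_rot: [0.999, -0.035, 0.001, -0.0]
contact_force: [0.0, -0.1, 0.4]
grip_width: 0.0499
finger_force: 0.0
```

```bash
python3 m.py w8
```

Run:
```python
from h import *
W=np.load('w8.npz');P=ctrl.camera_params('wrist');p,q=W['p'],W['q'];R=Ro.from_quat(q).as_matrix();print(p,q)
vv,uu=np.mgrid[0:384,0:512];D=W['D'].astype(float);X=wpts(P,p,q,uu,vv,D);L=(X-p)@R
h=(X[...,2]>.07)&(X[...,2]<.095)&(D>0)&(abs(L[...,1])<.02)&(L[...,0]>-.03)&(L[...,0]<.022)
for a in np.arange(-.03,.022,.004):
    m=h&(L[...,0]>a)&(L[...,0]<a+.004);Q=L[m]
    if len(Q)>5: print(round(a,3),len(Q),np.percentile(Q[:,1],[3,97]).round(4),np.percentile(X[m][:,2],95).round(4))
cv2.imwrite('pics/w8c.png',cv2.resize(W['I'][100:300,130:390],(780,600)))
```

```text
[0.49429425 0.14989073 0.16869387] [ 9.99397422e-01 -3.46989580e-02  8.74178955e-04 -1.00747401e-04]
-0.03 36 [-0.0188 -0.0038] 0.0862
-0.026 104 [-0.0194 -0.0005] 0.0871
-0.022 133 [-0.0195  0.0029] 0.0868
-0.018 72 [-0.0063  0.0053] 0.0868
-0.014 55 [-0.0038  0.0053] 0.0867
-0.01 56 [-0.0037  0.0053] 0.0867
-0.006 55 [-0.0037  0.0052] 0.0869
-0.002 59 [-0.0037  0.0052] 0.087
0.002 57 [-0.0037  0.006 ] 0.0867
0.006 64 [-0.0037  0.006 ] 0.0867
0.01 61 [-0.0037  0.006 ] 0.0866
0.014 65 [-0.0036  0.006 ] 0.0869
0.018 63 [-0.0036  0.0059] 0.0868
```

View pics/w8c.png

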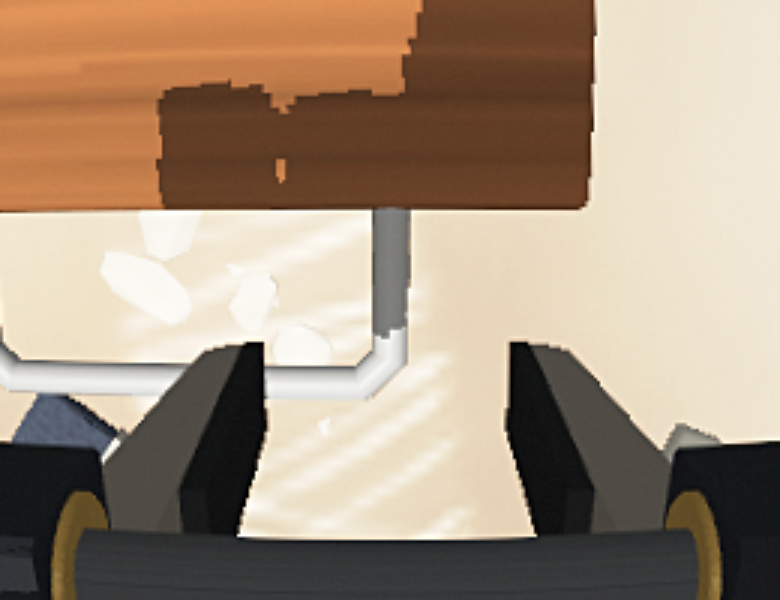

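The leg is centred between the open fingers, with the bar 22 mm behind and the lid edge 28 mm ahead. Descend and pinch.

Units first: shifts go in shares of 0.4 m and turns go in shares of 4 rad. So 0.035 m / 0.4 = 0.0875, 0.02 m / 0.4 = 0.05.

>>> step_hand --moves '{"jaw": [0.05,0.05,0.05,0.05,0.05,0.05],"sx": [0,0,0,0,0,0],"sy": [0.0025,0,0,0,0,0],"sz": [0.0875,0.05,0.025,0.015,0,0],"yaw": [0,0,0,0,0,0]}' --clamp_n 30

```text
time_s: 12.05
tool_pos: [0.4947, 0.1488, 0.0977]
ee_rot: [0.999, -0.035, 0.001, -0.0]
contact_force: [-0.3, 0.0, 0.1]
grip_width: 0.0502
finger_force: 0.0
```

>>> step_hand --moves '{"jaw": [0.03,0.02,0.005,0.005,0.005,0.005],"sx": [0,0,0,0,0,0],"sy": [0,0,0,0,0,0],"sz": [0,0,0,0,0,0],"yaw": [0,0,0,0,0,0]}' --clamp_n 30

```text
time_s: 12.55
tool_pos: [0.4936, 0.1486, 0.0962]
ee_rot: [0.999, -0.035, 0.0, -0.0]
contact_force: [0.1, 0.1, 0.2]
grip_width: 0.0119
finger_force: 0.0
```

>>> step_hand --moves '{"jaw": [0.003,0.003,0.003],"sx": [0,0,0],"sy": [0,0,0],"sz": [0,0,0],"yaw": [0,0,0]}' --clamp_n 30

```text
time_s: 12.8
tool_pos: [0.4936, 0.1488, 0.0962]
ee_rot: [0.999, -0.035, 0.0, -0.0]
contact_force: [-0.8, 0.6, 0.7]
grip_width: 0.0089
finger_force: 30.0
```

Gripped (9 mm, 30 N). Now lift along the hinge arc: half-steps of 2.5°, up to 25° first.

In the tool's units: -0.0092 m / 0.4 = -0.023, -0.0091 m / 0.4 = -0.0228.

>>> step_hand --moves '{"jaw": [0.003,0.003,0.003,0.003,0.003,0.003,0.003,0.003,0.003,0.003],"sx": [0.0013,0.002,0.0033,0.004,0.005,0.0063,0.0073,0.008,0.009,0.01],"sy": [0,0,0,0,0,0,0,0,0,0],"sz": [-0.023,-0.023,-0.023,-0.0228,-0.0225,-0.0223,-0.022,-0.0218,-0.0213,-0.021],"yaw": [0,0,0,0,0,0,0,0,0,0]}' --clamp_n 30

```text
time_s: 13.63
tool_pos: [0.516, 0.1472, 0.1857]
ee_rot: [0.999, -0.035, -0.0, -0.0]
contact_force: [1.9, 2.8, -5.1]
grip_width: 0.0088
finger_force: 30.0
```

Run:
```python
from station import ctrl
s=ctrl.state();print(s['contact_force'],s['ft_torque'],s['tool_pos'])
```

```text
[ 1.91027506  2.79469438 -5.0740603 ] [ 0.6353681  -0.23381556 -0.02679112] [0.5159682  0.14721374 0.18572362]
```

In the tool's units: -0.0082 m / 0.4 = -0.0205, -0.008 m / 0.4 = -0.02.

>>> step_hand --moves '{"jaw": [0.003,0.003,0.003,0.003,0.003,0.003,0.003,0.003,0.003,0.003],"sx": [0.0108,0.0118,0.0125,0.0135,0.0143,0.015,0.0158,0.0165,0,0],"sy": [0,0,0,0,0,0,0,0,0,0],"sz": [-0.0205,-0.02,-0.0195,-0.0188,-0.0183,-0.0178,-0.017,-0.0163,0,0],"yaw": [0,0,0,0,0,0,0,0,0,0]}' --clamp_n 30

```text
time_s: 14.47
tool_pos: [0.5602, 0.1441, 0.2445]
ee_rot: [0.999, -0.035, -0.0, -0.0]
contact_force: [1.8, 2.5, -5.0]
grip_width: 0.0088
finger_force: 30.7
```

Create ang.py:
```python
from h import *
import sys
n=sys.argv[1]
s=ctrl.state();p,q=s['tool_pos'],s['ee_rot'];I,D=ctrl.get_image('wrist');P=ctrl.camera_params('wrist');print(p,s['contact_force'],s['finger_force'])
vv,uu=np.mgrid[0:384,0:512]
bx=np.array([.9975,-.071,0]);by=np.array([.071,.9975,0])
hin=np.array([.4748,.2065,0])+bx*.234;hin[2]=.075
def fit(n,X,D):
    V=X-hin;a=V@bx;b=V@by;z=V[...,2]
    m=(D>0)&(a>-.19)&(a<-.02)&(abs(b)<.1)&(z>.03)&(z<.25)&(z>-a*.4)
    Q=np.c_[a[m],b[m],z[m]]
    for _ in range(3):
        k=np.linalg.lstsq(np.c_[Q[:,:2],np.ones(len(Q))],Q[:,2],rcond=None)[0];r=Q[:,2]-np.c_[Q[:,:2],np.ones(len(Q))]@k;Q=Q[abs(r)<max(.003,2*np.std(r))]
    print(n,len(Q),'angle deg',np.degrees(np.arctan(-k[0])),k,'rms',np.std(r))
fit('wrist',wpts(P,p,q,uu,vv,D.astype(float)),D)
J,E=ctrl.get_image('scene');Ps=ctrl.camera_params('scene');fit('scene',unproj('scene',Ps,E,uu,vv),E)
K,F=ctrl.get_image('top');Pt=ctrl.camera_params('top');fit('top',unproj('top',Pt,F,uu,vv),F)
cv2.imwrite(f'pics/{n}.png',np.hstack([cv2.resize(I,(400,300)),cv2.resize(J[100:290,60:313],(400,300))]))
g=p+Ro.from_quat(q).apply([0,0,.015])-hin;print('kin angle',np.degrees(np.arctan2(g[2],-g@bx))-1.62,'r',np.hypot(g[2],g@bx))
```

```bash
python3 ang.py a1
```

```text
[0.5601728  0.14408172 0.24448565] [ 1.79746239  2.54186664 -4.96702458] 30.650326274335384
wrist 38235 angle deg 47.682359925505146 [-1.09830616 -0.04056985  0.0097266 ] rms 0.011715873830115147
scene 2294 angle deg 53.92291060070028 [-1.37249477 -0.09915458 -0.03163987] rms 0.019525893142669115
top 448 angle deg 45.14545622105287 [-1.00509031  0.00110151  0.01584188] rms 0.0015565097879727185
kin angle 45.308494024474136 r 0.21147874885978785
```

View pics/a1.png

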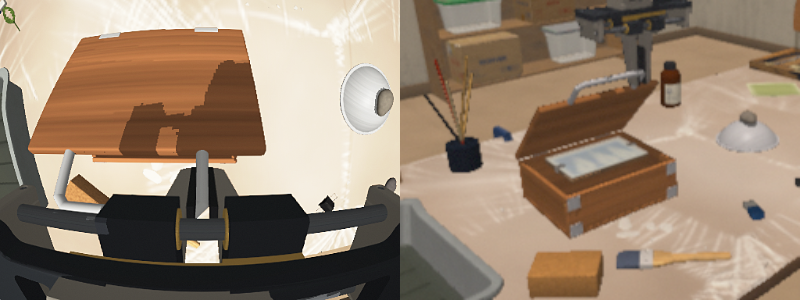

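The lid is held open with the leg pinched, and the stone still sits on the bowl. The top-view plane fit gives 45.1° and the kinematics 45.3°; the wrist and scene fits have large residuals, so I set them aside. Handing in.

```bash
python3 -c "
from station import ctrl
print(ctrl.hand_in())"
```

```text
the job is handed in; nothing more can be done
None
```

I put the pebble on top of the bowl with the lid still shut and let go of it, then lifted the lid by one side leg of its handle and handed in while holding it at about 45° (45.1° from the top camera, 45.3° from the arm's position).

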